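Shut down the air lever bank

TASK

Shut the compressed air off at the lever bank for the night, so that no ink stirrer can start by itself in the morning: push both stirrer levers (the outer ones, with ball knobs) away from the robot until each is fully home against its stop, and only then push the supply lever in the middle fully home the same way. The levers are interlocked - the supply stays blocked until both stirrer levers are really home - and they were clamped on crooked, so their lean does not tell: go by feel, never force a lever that does not give, and push no harder than about 20 N. Leave the jar and the bottle beside the bank standing where they are.

Things in the scene. Friction and masses are not known exactly. Their poses are not given: they have to be found in the camera images.
- lever_bank: Compressed-air lever bank screwed to the table: grey plate 272 (y) x 142 (x) x 8 mm, three aluminium valve bodies in a row along y, 80 mm apart, tops at 74 mm, cheeks to 101 mm. Origin on the table under the middle spindle; x horizontal, away from the robot: levers leaning to -x are open, to +x shut; z up. Hidden sliding dogs lock the levers: supply turns only while both stirrers are shut to within about 0.02 rad.
- stirrer_a_lever: Left (bank y = +80 mm) lever: 28 mm ball knob on a 10 mm steel rod. Origin on its spindle (axis = the bank's y), 88 mm above the table; its z runs up the rod, its x ahead. It turns from open (leaning to -x) 0.50 rad to shut (leaning to +x). Each stirrer starts at any point from open to 0.1 rad short of shut. Moves under 3 to 10 N at the knob, stays where left.
- stirrer_b_lever: Right (bank y = -80 mm) lever: 28 mm ball knob on a 10 mm steel rod. Origin on its spindle (axis = the bank's y), 88 mm above the table; its z runs up the rod, its x ahead. It turns from open (leaning to -x) 0.50 rad to shut (leaning to +x). Each stirrer starts at any point from open to 0.1 rad short of shut. Moves under 3 to 10 N at the knob, stays where left.
- supply_lever: Middle (supply) lever: upright grip, 24 mm thick, 36 mm tall, on a 10 mm steel rod. Origin on its spindle (axis = the bank's y), 88 mm above the table; its z runs up the rod, its x ahead. It turns from open (leaning to -x) 0.50 rad to shut (leaning to +x). Starts open, against its stop. Free, it moves under 3 to 10 N at the grip and stays where left; blocked, it gives under 5 mm.
- stirrer_a_knob (a point): Centre of the left lever's ball, 90 mm from its spindle. Each lever is clamped on its spindle up to 0.20 rad off true, either way, unseen: at the open stop it leans 0.25 rad (give or take 0.20) to -x, at the shut stop 0.25 rad (give or take 0.20) to +x, so its ball then stands 4 to 39 mm to +x of the spindle. Only the rigid stop tells that it is home.
- stirrer_b_knob (a point): Centre of the right lever's ball, 90 mm from its spindle; clamped off true like the left one, by an amount of its own.
- supply_knob (a point): Centre of the supply lever's grip, 90 mm from its spindle; clamped off true like the others, by an amount of its own. A full throw carries it 44 mm in a straight line from where it starts.
- ink_jar: Bystander: small ink jar with a black lid, 55 mm across, 55 mm tall, standing beside the bank. Origin at the centre of its underside.
- paint_bottle: Bystander: white squeeze bottle with a black cap, 67 mm across, 142 mm tall, standing beside the bank. Origin at the centre of its underside.

How it is judged (in metres and radians):
At the end, for the whole second after the job is handed in: The supply lever is fully thrown: its grip stands more than 41.5 mm from where it started (full throw 44.5 mm); both stirrer balls stand more than 2 mm to +x of their spindles, where the shut supply lever locks them; all levers at rest (distance of supply_knob from where it was at the start of the episode above 0.0415 m and x of each of stirrer_a_knob, stirrer_b_knob in the frame of lever_bank above 0.002 m and linear speed of each of stirrer_a_lever, stirrer_b_lever, supply_lever below 0.02 m/s); the robot touches nothing.
It fails at once if a lever is pushed with more than 25 N (contact force between anything else and stirrer_a_lever above 25 N or contact force between anything else and stirrer_b_lever above 25 N or contact force between anything else and supply_lever above 25 N).
It fails at once if the jar or the bottle is shifted by more than 20 mm or tipped (distance of any of ink_jar, paint_bottle from where it was at the start of the episode above 0.02 m or angle between any of ink_jar, paint_bottle's own z axis and vertical above 0.3 rad).
It also fails if it takes over 48 s, if anything falls off the work surface, if the arm or the gripper's body presses on something with over 40 N, if the wrist force passes 120 N, or if a joint passes its speed limit or range.

ROBOT

A 7-joint arm with a two-finger parallel gripper is mounted at the origin on the work surface; the furniture and walls round the work are solid. World frame = base frame: x ahead of the robot, y to its left, z up, the work surface at z = 0. Lengths are in m, angles in degrees, forces in N, time in s.
With the tool pointing down it reaches from about 0.35 to 0.9 m from the base axis. Payload 8.1 kg.
Tool frame: the origin (TCP) lies midway between the tips of the shut fingers; the grasp point (between the pads) lies 19 mm behind it; z points along the fingers, y is the line along which they close (so a half turn about z gives the same grasp; the last joint's range is limited). The gripper opens to 92 mm and grips with 3 to 60 N. Pads are 19 mm wide; open, the fingers measure 130 mm over their backs; the gripper's body (75 mm by 190 mm) begins 47 mm behind the grasp point.
Start: joints at [-81.91, 24.895, 1.432, 90.138, -0.665, 64.973, -4.303], TCP at [0.151, 0.607, 0.227] pointing down, gripper open.
Joint ranges: [-149.89, 149.89], [-25.12, 119.58], [-72.63, 75.52], [4.76, 147.25], [-75.54, 255.54], [6.69, 114.76], [-157.13, 157.13]. Speed limits (degrees/s): [127.2, 127.2, 172.46, 172.46, 180, 180, 180].

INTERFACE

Orientations are given as [roll, pitch, yaw] about the fixed x, y, z axes, in that order (R = Rz(yaw) Ry(pitch) Rx(roll)).
In Python, from plant import ctrl gives the robot as it stands.
- The arm moves only by the tool jog_arm, never from a script. Its argument "motion" is a list that holds one entry, the list of rows, each a list of 7 numbers: the turn, a rotation vector about the tool's x, y, z in rad, then the shift along the tool's x, y, z in cm, then the gripper's target within -1 to 1 (shut at 1, half-way at 0, fully open at -1). In form: [[[wx, wy, wz, dx, dy, dz, grip], ...]]. A call has 1 to 20 rows; each row is the pose to reach, as a shift and turn from the pose commanded when the call began, along the tool's axes at that moment; what a row does not reach only later rows make up. A row lasts 1/8 s, in which the tool goes at most 62.5 mm and 10.7 degrees, less where a joint would pass 70% of its speed; a pose out of reach is approached as far as the arm can. A call with a gripper value outside its range is refused whole. The fingers move at their own pace and stop on an object; the grip force is fixed at half the most. Time passes only in rows, so rows that repeat a pose let the fingers close. It gives the time, the measured TCP pose, the force, the opening and the grip force at its end, in the units of the state.
- ctrl.get_state(): the state, without advancing time (a new reading comes with each control period).
- ctrl.get_image(name): name is "scene" or "side" or "wrist"; returns a dict with "pixels" (400x640x3 uint8, blue, green, red), "z_map" (400x640 float32, m along the optical axis (not along the pixel's ray), 0 where there is no reading), "intrinsics" (3x3 intrinsics, pixels), "dist" ([k1, k2, p1, p2, k3] as OpenCV has them; the pictures are not rectified), "world_from_camera" (4x4, takes a point from camera to world coordinates). Camera axes: x right, y down, z forward; pixel columns grow to the right and rows downward; lengths in m; the calibration is good to about 2 mm. A picture is of the moment at which its call begins.
- ctrl.close_job(): hands the job in; it is judged then, once.
Trained networks look in a picture, given as the dict that the camera call returned (one of the last four; its "shot" number tells which), for a name from the list of things; names that differ only in an ending like _2 or _b are one class to them, and where a whole thing is asked for, a point or a joint stands for the part that bears it (a point fixed in the world has none). Each returns a list of dicts, best first, with "conf" (0 to 1); they miss things now and then, are a little off and sometimes report something else, mostly with a low value. They report only what shows in the picture. A call takes as long as a camera call.
- ctrl.masks_of(picture, target): "pixels" (400x640 bool, what is visible of it) and "extent" ([centre column, centre row, width, height] in pixels, round what is visible of it).
The state is a dict: "clock": time; "q": joint angles; "dq": joint speeds; "joint_efforts": joint torques, N m; "eef_pos": TCP position; "tool_rot": TCP orientation; "wrist_force": force on the tool from outside, world axes, zero at the start; "wrist_torque": the same for the moment, N m; "width": finger opening in m; "grip_force": force on a finger pad.
Only numpy, scipy, OpenCV 4.12 (cv2) and the standard library are available. Lean on these libraries where they do the work, as an engineer would, in place of code of your own. Each camera call takes 0.05 s, during which the arm holds its last target. There are 200 camera calls.

## Working session

There is one attempt and no reset: what is moved stays moved. The work goes in short steps, Python scripts to look and compute and a tool call to move; the robot and the scene stay as the last step left them, time stands still between calls to the robot, and variables do not carry over. Pictures are saved under pics/ and viewed, at most 10 in all, crops included, and the job is handed in when it is done.

Besides the shell and the picture viewer there is one more tool, called after "Emit:" as a command line: name --argument value ..., lists and objects as JSON in quotes. jog_arm: Moves the arm, as the interface text tells. Its arguments: {"type":"object","properties":{"motion":{"type":"array","items":{"type":"array","items":{"type":"array","items":{"type":"number"}}}}},"required":["motion"]}

```bash
mkdir -p pics; cat > h.py <<'E'
import numpy as np,cv2
from plant import ctrl
def pts(im,m):
    z=im["z_map"];v,u=np.nonzero(m&(z>0));K=np.array(im["intrinsics"])
    n=cv2.undistortPoints(np.stack([u,v],1).astype(float).reshape(-1,1,2),K,np.array(im["dist"],float)).reshape(-1,2)
    d=z[v,u];P=np.c_[n*d[:,None],d];T=np.array(im["world_from_camera"]);return P@T[:3,:3].T+T[:3,3]
E
python3 - <<'E'
from h import *
s=ctrl.get_state();print({k:np.round(v,3).tolist() for k,v in s.items()})
ims=[]
for c in ["scene","side"]:
    im=ctrl.get_image(c);ims.append(im["pixels"])
    print(c,np.round(im["world_from_camera"],2).tolist())
    for t in ["lever_bank","stirrer_a_lever","supply_lever","stirrer_a_knob","supply_knob","ink_jar","paint_bottle"]:
        for r in ctrl.masks_of(im,t)[:3]:
            P=pts(im,r["pixels"])
            if len(P)<5: continue
            print(t,round(r["conf"],2),np.round(r["extent"]),len(P),np.round(np.median(P,0),3),np.round(np.percentile(P,3,0),3),np.round(np.percentile(P,97,0),3))
    cv2.imwrite(f"pics/{c}.png",im["pixels"])
E
```

```text
{'clock': 0.0, 'q': [-81.91, 24.936, 1.432, 90.188, -0.665, 64.973, -4.303], 'dq': [-0.01, 0.02, 0.105, 0.004, -0.004, 0.087, -0.018], 'joint_efforts': [0.0, -66.789, 0.985, -31.445, -0.061, 0.043, 0.0], 'eef_pos': [0.151, 0.606, 0.226], 'tool_rot': [-179.912, 0.008, 166.026], 'wrist_force': [0.099, 0.219, -0.786], 'wrist_torque': [-0.008, -0.02, 0.006], 'grip_force': 0.0, 'width': 0.092}
scene [[0.84, -0.3, 0.44, -0.01], [-0.54, -0.49, 0.69, -0.75], [0.01, -0.82, -0.58, 0.79], [0.0, 0.0, 0.0, 1.0]]
lever_bank 0.8 [320. 230.  91. 125.] 5464 [ 0.475 -0.008  0.04 ] [ 0.411 -0.11   0.003] [0.534 0.124 0.182]
stirrer_a_lever 0.75 [319. 187.  21.  40.] 201 [0.528 0.087 0.164] [0.502 0.077 0.094] [0.545 0.099 0.186]
supply_lever 0.69 [366. 290.  28.  35.] 693 [ 0.465 -0.185  0.05 ] [ 0.448 -0.2    0.005] [ 0.495 -0.155  0.055]
supply_lever 0.51 [324. 205.  19.  44.] 302 [0.491 0.011 0.159] [0.476 0.005 0.09 ] [0.509 0.031 0.193]
stirrer_a_knob 0.65 [320. 186.  20.  36.] 162 [0.527 0.086 0.156] [0.502 0.077 0.09 ] [0.542 0.098 0.186]
supply_knob 0.6 [325. 207.  17.  40.] 322 [0.491 0.011 0.
[... 725 characters left out ...]
0 [0.493 0.01  0.144] [0.476 0.002 0.085] [0.515 0.029 0.192]
supply_lever 0.21 [312. 216.  20.  53.] 511 [ 0.486 -0.069  0.128] [ 0.456 -0.079  0.013] [0.503 0.147 0.188]
stirrer_a_knob 0.61 [336. 176.  25.  35.] 313 [0.526 0.086 0.14 ] [0.502 0.077 0.091] [0.545 0.101 0.186]
supply_knob 0.91 [319. 193.  22.  45.] 489 [0.493 0.011 0.136] [ 0.471  0.004 -0.002] [0.514 0.26  0.192]
ink_jar 0.86 [297. 299.  37.  43.] 1027 [ 0.474 -0.19   0.052] [ 0.449 -0.201  0.006] [ 0.496 -0.155  0.055]
paint_bottle 0.57 [350. 176.  20.  58.] 940 [0.56  0.181 0.087] [0.533 0.17  0.007] [0.582 0.215 0.142]
paint_bottle 0.57 [336. 173.  24.  41.] 342 [0.527 0.086 0.14 ] [0.502 0.076 0.09 ] [0.545 0.102 0.186]
```

View pics/scene.png

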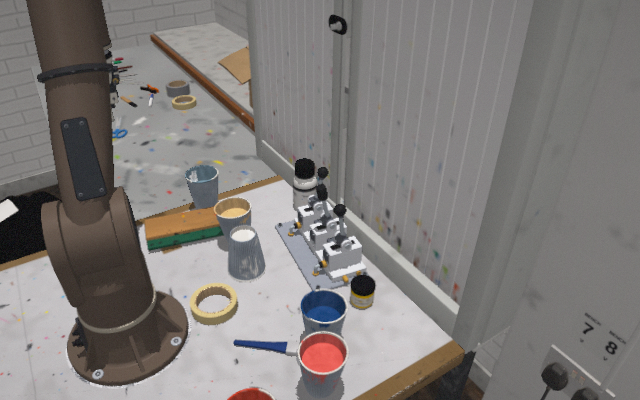

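View pics/side.png

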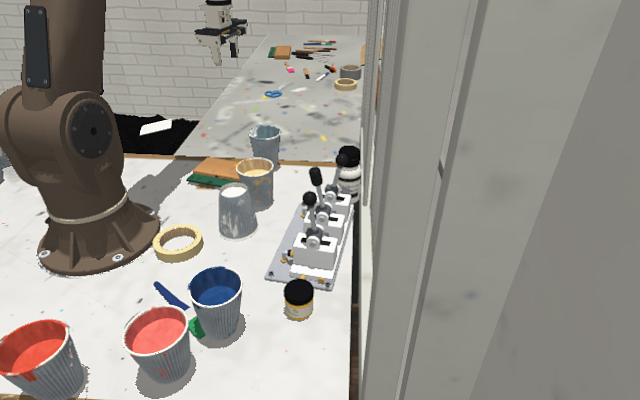

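The scene view shows the bank at about (322,235) with the wall close behind it. The jar is at (363,291) and the bottle at (305,183). In the side view the a-knob is at (347,157), the supply grip at (316,176) and the b-knob at (309,198). Next I'll fit the bank pose.

```bash
python3 - <<'E'
from h import *
A=[]
for c in ["scene","side"]:
    im=ctrl.get_image(c); A.append(pts(im,np.ones((400,640),bool)))
    b=im["pixels"]
P=np.vstack(A);P=P[(abs(P[:,1])<.3)&(P[:,0]>.35)&(P[:,0]<.75)]
w=P[(P[:,2]>.15)&(P[:,0]>.56)];
for z0,z1 in [(.02,.1),(.1,.2),(.2,.3),(.3,.45)]:
    q=P[(P[:,2]>z0)&(P[:,2]<z1)&(P[:,0]>.57)&(P[:,1]<.12)];print("wall",z0,len(q),np.round(np.percentile(q[:,0],[1,10,50,90]),3) if len(q) else "")
R=P[(P[:,0]<.58)&(P[:,0]>.4)&(abs(P[:,1])<.155)]
for nm,lo,hi in [("plate",.006,.011),("tops",.071,.077)]:
    q=R[(R[:,2]>lo)&(R[:,2]<hi)]
    r=cv2.minAreaRect((q[:,:2]*1000).astype(np.float32));print(nm,len(q),r,np.round(np.percentile(q,[1,99],0),3).tolist())
    if nm=="tops":
        for y in(-.07,.01,.09):
            s=q[abs(q[:,1]-y)<.04];print(len(s),cv2.minAreaRect((s[:,:2]*1000).astype(np.float32)))
K=R[R[:,2]>.15]
for y in(-.07,.01,.09):
    s=K[abs(K[:,1]-y)<.035]
    f=lambda p:np.sum((np.linalg.norm(s-p,axis=1)-.014)**2)
    from scipy.optimize import least_squares
    r=least_squares(lambda p:np.linalg.norm(s-p,axis=1)-.014,s.mean(0)+[0.005,.005,-.005],loss="soft_l1",f_scale=.002)
    print("knob",len(s),np.round(r.x,4),np.round(s.min(0),3),np.round(s.max(0),3))
E
```

```text
wall 0.02 5785 [0.584 0.586 0.601 0.609]
wall 0.1 5235 [0.59  0.605 0.608 0.61 ]
wall 0.2 6241 [0.591 0.606 0.608 0.61 ]
wall 0.3 12126 [0.591 0.606 0.608 0.611]
plate 1480 ((480.4059143066406, 15.4454345703125), (272.5295715332031, 139.66598510742188), 81.8695297241211) [[0.401, -0.123, 0.006], [0.556, 0.148, 0.011]]
tops 1370 ((505.63165283203125, 23.55377197265625), (229.05224609375, 83.78239440917969), 81.67648315429688) [[0.453, -0.089, 0.071], [0.554, 0.115, 0.076]]
629 ((492.1575927734375, -66.93449401855469), (46.00883483886719, 82.95635223388672), 81.78166961669922)
407 ((503.7486572265625, 12.635322570800781), (44.51534652709961, 83.81393432617188), 83.24327850341797)
330 ((517.0137329101562, 99.61740112304688), (63.45657730102539, 82.74642944335938), 84.0906753540039)
knob 357 [ 0.4833 -0.0634  0.1745] [ 0.469 -0.079  0.15 ] [ 0.496 -0.055  0.19 ]
knob 383 [0.4865 0.0169 0.1775] [0.473 0.002 0.15 ] [0.499 0.027 0.196]
knob 308 [0.5358 0.0905 0.1736] [0.522 0.075 0.15 ] [0.58  0.11  0.523]
```

```bash
cat >> h.py <<'E'
from scipy.spatial.transform import Rotation as Ro
O=np.array([.5035,.0128,0]);YAW=-8.2
B=Ro.from_euler("z",YAW,degrees=True)
def goal(bp,tilt=.2):
    s=ctrl.get_state();R0=Ro.from_euler("xyz",s["tool_rot"],degrees=True)
    R1=Ro.from_euler("xyz",[180,0,180+YAW],degrees=True)*Ro.from_rotvec([0,-tilt,0])
    p=O+B.apply(bp)
    print(np.round((R0.inv()*R1).as_rotvec(),3),np.round(R0.inv().apply(p-s["eef_pos"])*100,2),"tgt",p.round(3))
def st():
    s=ctrl.get_state();print(s["clock"],"bank tcp",(B.inv().apply(s["eef_pos"]-O)*1000).round(1),"F bank",B.inv().apply(s["wrist_force"]).round(1))
E
python3 -c "
from h import *
goal([-.03,.079,.25]);goal([-.03,.079,.160]);st()"
```

```text
[-0.01 -0.2  -0.1 ] [-44.78 -41.54  -2.33] tgt [0.485 0.095 0.25 ]
[-0.01 -0.2  -0.1 ] [-44.78 -41.54   6.67] tgt [0.485 0.095 0.16 ]
0.9 bank tcp [-433.7  537.4  226.8] F bank [-0.4  0.1 -0.4]
```

Emit:
jog_arm --motion '[[[-0.01,-0.2,-0.1,-44.8,-41.5,-2.3,1],[-0.01,-0.2,-0.1,-44.8,-41.5,-2.3,1],[-0.01,-0.2,-0.1,-44.8,-41.5,-2.3,1],[-0.01,-0.2,-0.1,-44.8,-41.5,-2.3,1],[-0.01,-0.2,-0.1,-44.8,-41.5,-2.3,1],[-0.01,-0.2,-0.1,-44.8,-41.5,-2.3,1],[-0.01,-0.2,-0.1,-44.8,-41.5,-2.3,1],[-0.01,-0.2,-0.1,-44.8,-41.5,-2.3,1],[-0.01,-0.2,-0.1,-44.8,-41.5,-2.3,1],[-0.01,-0.2,-0.1,-44.8,-41.5,-2.3,1],[-0.01,-0.2,-0.1,-44.8,-41.5,-2.3,1],[-0.01,-0.2,-0.1,-44.8,-41.5,-2.3,1],[-0.01,-0.2,-0.1,-44.8,-41.5,-2.3,1],[-0.01,-0.2,-0.1,-44.8,-41.5,-2.3,1]]]'

```text
clock: 2.65
eef_pos: [0.485, 0.0967, 0.2497]
tool_rot: [180.0, 11.5, 171.9]
wrist_force: [0.6, -0.3, 0.0]
width: 0.0003
grip_force: 0.0
```

```bash
python3 -c "
from h import *
st();im=ctrl.get_image('wrist');cv2.imwrite('pics/w1.png',im['pixels']);goal([-.03,.079,.160])
im=ctrl.get_image('side');cv2.imwrite('pics/s1.png',cv2.resize(im['pixels'][80:320,200:440],None,fx=2.4,fy=2.4))"
```

```text
2.65 bank tcp [-30.3  80.4 249.7] F bank [ 0.6 -0.2  0. ]
[0.    0.    0.001] [ 1.77 -0.12  8.79] tgt [0.485 0.095 0.16 ]
```

View pics/s1.png

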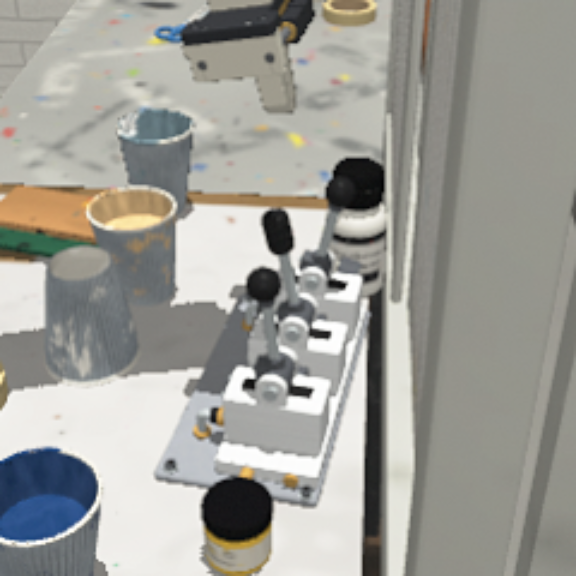

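View pics/w1.png

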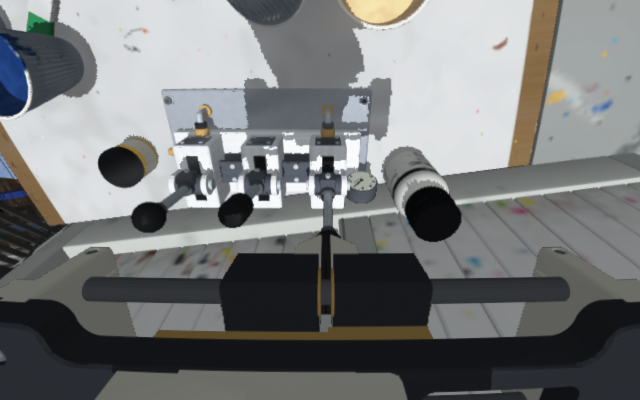

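Crop: the b-knob is at (263,283), the supply grip at (277,230) and the a-knob at (342,190). The gripper hangs clear above them, shut. Wrist view: the fingers line up with the left lever (325,240), and nothing is in the way of going down. I'll descend behind lever a.

Emit:
jog_arm --motion '[[[0,0,0,0.9,-0.1,4.4,1],[0,0,0,1.8,-0.1,8.8,1],[0,0,0,1.8,-0.1,8.8,1],[0,0,0,1.8,-0.1,8.8,1]]]'

```text
clock: 3.25
eef_pos: [0.4859, 0.0949, 0.1612]
tool_rot: [180.0, 11.5, 171.8]
wrist_force: [-0.5, -0.1, 0.1]
width: 0.0005
grip_force: 0.0
```

Emit:
jog_arm --motion '[[[0,0,0,-0.5,0,0.1,1],[0,0,0,-1.0,0,0.2,1],[0,0,0,-1.2,0,0.25,1],[0,0,0,-1.5,0,0.3,1],[0,0,0,-1.5,0,0.3,1]]]'

```text
clock: 3.88
eef_pos: [0.5005, 0.0924, 0.16]
tool_rot: [-180.0, 11.5, 171.8]
wrist_force: [-0.2, 0.3, -0.6]
width: 0.0004
grip_force: 0.0
```

```bash
python3 -c "
from h import *
st()"
```

```text
3.875 bank tcp [-14.3  78.3 160. ] F bank [-0.3  0.3 -0.6]
```

Emit:
jog_arm --motion '[[[0,0,0,-0.4,0,0.08,1],[0,0,0,-0.8,0,0.16,1],[0,0,0,-1.2,0,0.24,1],[0,0,0,-1.2,0,0.24,1]]]'

```text
clock: 4.38
eef_pos: [0.5128, 0.0906, 0.16]
tool_rot: [-180.0, 11.5, 171.8]
wrist_force: [0.1, -0.3, -0.2]
width: 0.0004
grip_force: 0.0
```

Emit:
jog_arm --motion '[[[0,0,0,-0.2,0,0.04,1],[0,0,0,-0.4,0,0.08,1],[0,0,0,-0.4,0,0.08,1]]]'

```text
clock: 4.75
eef_pos: [0.5159, 0.0902, 0.1597]
tool_rot: [-180.0, 11.4, 171.8]
wrist_force: [-2.8, 0.3, 0.3]
width: 0.0002
grip_force: 1.4
```

Emit:
jog_arm --motion '[[[0,0,0,-0.2,0,0.04,1],[0,0,0,-0.4,0,0.08,1],[0,0,0,-0.4,0,0.08,1]]]'

```text
clock: 5.12
eef_pos: [0.52, 0.0895, 0.1596]
tool_rot: [-180.0, 11.4, 171.8]
wrist_force: [-3.2, 0.6, -4.1]
width: 0.0005
grip_force: 2.2
```

Emit:
jog_arm --motion '[[[0,0,0,-0.2,0,0.04,1],[0,0,0,-0.3,0,0.06,1],[0,0,0,-0.3,0,0.06,1]]]'

```text
clock: 5.5
eef_pos: [0.5231, 0.089, 0.1597]
tool_rot: [-180.0, 11.4, 171.8]
wrist_force: [-4.6, 0.4, -4.7]
width: 0.0004
grip_force: 3.0
```

Emit:
jog_arm --motion '[[[0,0,0,-0.2,0,0.04,1],[0,0,0,-0.3,0,0.06,1],[0,0,0,-0.3,0,0.06,1]]]'

```text
clock: 5.88
eef_pos: [0.5261, 0.0885, 0.1597]
tool_rot: [-180.0, 11.4, 171.8]
wrist_force: [-5.4, 0.6, -5.5]
width: 0.0005
grip_force: 3.0
```

Emit:
jog_arm --motion '[[[0,0,0,-0.2,0,0.04,1],[0,0,0,-0.3,0,0.06,1],[0,0,0,-0.3,0,0.06,1]]]'

```text
clock: 6.25
eef_pos: [0.5289, 0.088, 0.1596]
tool_rot: [-180.0, 11.4, 171.8]
wrist_force: [-4.9, 0.8, -6.3]
width: 0.0004
grip_force: 3.3
```

Emit:
jog_arm --motion '[[[0,0,0,-0.2,0,0.04,1],[0,0,0,-0.3,0,0.06,1],[0,0,0,-0.3,0,0.06,1]]]'

```text
clock: 6.62
eef_pos: [0.5316, 0.0876, 0.1594]
tool_rot: [-179.9, 11.4, 171.8]
wrist_force: [-6.6, 0.9, -6.7]
width: 0.0005
grip_force: 3.6
```

Emit:
jog_arm --motion '[[[0,0,0,-0.1,0,0.02,1],[0,0,0,-0.2,0,0.04,1],[0,0,0,-0.2,0,0.04,1]]]'

```text
clock: 7.0
eef_pos: [0.5332, 0.0873, 0.1592]
tool_rot: [-179.9, 11.3, 171.8]
wrist_force: [-6.3, 0.8, -6.3]
width: 0.0004
grip_force: 4.0
```

Emit:
jog_arm --motion '[[[0,0,0,-0.1,0,0.02,1],[0,0,0,-0.2,0,0.04,1],[0,0,0,-0.2,0,0.04,1]]]'

```text
clock: 7.38
eef_pos: [0.5336, 0.0873, 0.1589]
tool_rot: [-179.9, 11.1, 171.8]
wrist_force: [-14.5, 2.7, 1.5]
width: 0.0005
grip_force: 7.4
```

Force has jumped with almost no travel, so this is likely the stop. One small confirming push.

Emit:
jog_arm --motion '[[[0,0,0,-0.05,0,0.01,1],[0,0,0,-0.05,0,0.01,1]]]'

```text
clock: 7.62
eef_pos: [0.5337, 0.0872, 0.1589]
tool_rot: [-179.9, 11.1, 171.8]
wrist_force: [-17.3, 2.5, 2.7]
width: 0.0008
grip_force: 8.2
```

```bash
python3 -c "
from h import *
st();goal([-.03,.079,.165]);goal([-.03,.0,.25]);goal([-.055,-.079,.25])"
```

```text
7.625 bank tcp [ 19.3  78.  158.9] F bank [-17.4  -0.    2.7]
[-0.001 -0.006  0.   ] [ 4.72  0.1  -1.55] tgt [0.485 0.095 0.165]
[-0.001 -0.006  0.   ] [ 3.08 -7.81 -9.88] tgt [0.474 0.017 0.25 ]
[-0.001 -0.006  0.   ] [  5.54 -15.71 -10.35] tgt [ 0.438 -0.058  0.25 ]
```

Left stirrer is home: the rigid stop took 17 N with no travel. Now back off, go sideways at a safe distance to the right lever, and approach it.

Emit:
jog_arm --motion '[[[0,0,0,2,0,-0.4,1],[0,0,0,5,0,-1,1],[0,0,0,8.2,0,-1.65,1],[0,0,0,8.2,0,-1.65,1],[0,0,0,8.2,-5,-1.65,1],[0,0,0,8.2,-10,-1.65,1],[0,0,0,8.2,-15.6,-1.65,1],[0,0,0,8.2,-15.6,-1.65,1],[0,0,0,6.8,-15.6,-1.35,1],[0,0,0,6.3,-15.6,-1.25,1],[0,0,0,6.3,-15.6,-1.25,1]]]'

```text
clock: 9.0
eef_pos: [0.4523, -0.0579, 0.1601]
tool_rot: [-180.0, 11.5, 171.8]
wrist_force: [0.1, 0.5, 0.7]
width: 0.0005
grip_force: 0.0
```

```bash
python3 -c "
from h import *
st()
im=ctrl.get_image('side');cv2.imwrite('pics/s2.png',cv2.resize(im['pixels'][80:320,200:440],None,fx=2.4,fy=2.4))"
```

```text
9.0 bank tcp [-40.6 -77.3 160.1] F bank [0.  0.5 0.7]
```

View pics/s2.png

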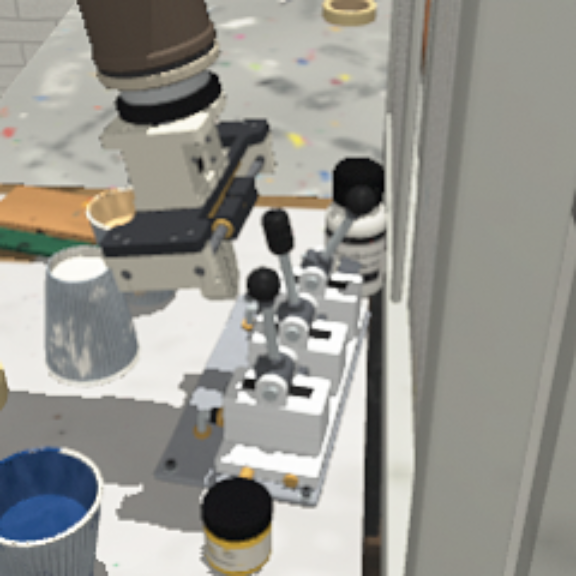

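The fingertip at (222,290) is just behind the b-knob (263,283). Lever a now leans well ahead, with its knob at (358,198).

Emit:
jog_arm --motion '[[[0,0,0,-0.5,0,0.1,1],[0,0,0,-0.9,0,0.18,1],[0,0,0,-1.2,0,0.24,1],[0,0,0,-1.5,0,0.3,1],[0,0,0,-1.5,0,0.3,1]]]'

```text
clock: 9.68
eef_pos: [0.466, -0.0602, 0.1595]
tool_rot: [-180.0, 11.4, 171.8]
wrist_force: [-3.9, 1.8, -0.1]
width: 0.0004
grip_force: 1.5
```

Emit:
jog_arm --motion '[[[0,0,0,-0.2,0,0.04,1],[0,0,0,-0.3,0,0.06,1],[0,0,0,-0.3,0,0.06,1]]]'

```text
clock: 10.05
eef_pos: [0.4695, -0.0607, 0.1599]
tool_rot: [180.0, 11.5, 171.8]
wrist_force: [-3.4, 0.9, 0.9]
width: 0.0001
grip_force: 1.6
```

Emit:
jog_arm --motion '[[[0,0,0,-0.2,0,0.04,1],[0,0,0,-0.3,0,0.06,1],[0,0,0,-0.3,0,0.06,1]]]'

```text
clock: 10.42
eef_pos: [0.4727, -0.0612, 0.1599]
tool_rot: [-180.0, 11.5, 171.8]
wrist_force: [-2.7, -0.3, 1.3]
width: 0.0002
grip_force: 1.5
```

Emit:
jog_arm --motion '[[[0,0,0,-0.2,0,0.04,1],[0,0,0,-0.3,0,0.06,1],[0,0,0,-0.3,0,0.06,1]]]'

```text
clock: 10.8
eef_pos: [0.4757, -0.0616, 0.1599]
tool_rot: [-180.0, 11.5, 171.8]
wrist_force: [-3.7, 1.0, 1.5]
width: 0.0007
grip_force: 1.5
```

Emit:
jog_arm --motion '[[[0,0,0,-0.2,0,0.04,1],[0,0,0,-0.3,0,0.06,1],[0,0,0,-0.3,0,0.06,1]]]'

```text
clock: 11.18
eef_pos: [0.4787, -0.062, 0.1599]
tool_rot: [-180.0, 11.5, 171.8]
wrist_force: [-2.7, 1.0, 1.2]
width: 0.0003
grip_force: 1.4
```

Emit:
jog_arm --motion '[[[0,0,0,-0.2,0,0.04,1],[0,0,0,-0.3,0,0.06,1],[0,0,0,-0.3,0,0.06,1]]]'

```text
clock: 11.55
eef_pos: [0.4817, -0.0625, 0.1599]
tool_rot: [-180.0, 11.5, 171.8]
wrist_force: [-3.3, 0.7, 1.3]
width: 0.0002
grip_force: 1.4
```

Emit:
jog_arm --motion '[[[0,0,0,-0.2,0,0.04,1],[0,0,0,-0.3,0,0.06,1],[0,0,0,-0.3,0,0.06,1]]]'

```text
clock: 11.92
eef_pos: [0.4848, -0.0629, 0.1599]
tool_rot: [-180.0, 11.5, 171.8]
wrist_force: [-3.8, 0.4, 1.5]
width: 0.0002
grip_force: 1.4
```

Emit:
jog_arm --motion '[[[0,0,0,-0.2,0,0.04,1],[0,0,0,-0.3,0,0.06,1],[0,0,0,-0.3,0,0.06,1]]]'

```text
clock: 12.3
eef_pos: [0.4877, -0.0634, 0.1599]
tool_rot: [-180.0, 11.5, 171.8]
wrist_force: [-3.0, 0.5, 0.5]
width: 0.0004
grip_force: 1.5
```

Emit:
jog_arm --motion '[[[0,0,0,-0.2,0,0.04,1],[0,0,0,-0.3,0,0.06,1],[0,0,0,-0.3,0,0.06,1]]]'

```text
clock: 12.68
eef_pos: [0.4906, -0.0638, 0.1598]
tool_rot: [-180.0, 11.5, 171.8]
wrist_force: [-3.2, 0.4, 0.3]
width: 0.0006
grip_force: 1.6
```

Emit:
jog_arm --motion '[[[0,0,0,-0.2,0,0.04,1],[0,0,0,-0.3,0,0.06,1],[0,0,0,-0.3,0,0.06,1]]]'

```text
clock: 13.05
eef_pos: [0.4935, -0.0642, 0.1597]
tool_rot: [-180.0, 11.4, 171.8]
wrist_force: [-3.3, -1.1, -1.6]
width: 0.0004
grip_force: 1.9
```

Emit:
jog_arm --motion '[[[0,0,0,-0.2,0,0.04,1],[0,0,0,-0.3,0,0.06,1],[0,0,0,-0.3,0,0.06,1]]]'

```text
clock: 13.42
eef_pos: [0.4964, -0.0646, 0.1596]
tool_rot: [-180.0, 11.4, 171.8]
wrist_force: [-4.5, -0.1, -3.9]
width: 0.0007
grip_force: 2.5
```

Emit:
jog_arm --motion '[[[0,0,0,-0.2,0,0.04,1],[0,0,0,-0.3,0,0.06,1],[0,0,0,-0.3,0,0.06,1]]]'

```text
clock: 13.8
eef_pos: [0.4984, -0.0649, 0.1593]
tool_rot: [180.0, 11.3, 171.8]
wrist_force: [-9.8, 0.9, -0.9]
width: 0.0005
grip_force: 4.6
```

Emit:
jog_arm --motion '[[[0,0,0,-0.1,0,0.02,1],[0,0,0,-0.1,0,0.02,1]]]'

```text
clock: 14.05
eef_pos: [0.4986, -0.0649, 0.1592]
tool_rot: [180.0, 11.2, 171.8]
wrist_force: [-14.1, 2.1, 4.0]
width: 0.0008
grip_force: 6.3
```

Emit:
jog_arm --motion '[[[0,0,0,-0.06,0,0.01,1],[0,0,0,-0.06,0,0.01,1]]]'

```text
clock: 14.3
eef_pos: [0.4987, -0.0649, 0.1591]
tool_rot: [180.0, 11.2, 171.8]
wrist_force: [-15.7, 2.1, 7.2]
width: 0.0003
grip_force: 7.3
```

```bash
python3 -c "
from h import *
st()"
```

```text
14.3 bank tcp [  6.3 -77.6 159.1] F bank [-15.8  -0.2   7.2]
```

Right stirrer is home too: rigid at 16 N. Back off and go to behind the supply grip.

Emit:
jog_arm --motion '[[[0,0,0,2,0,-0.4,1],[0,0,0,5,0,-1,1],[0,0,0,7.7,0,-1.55,1],[0,0,0,7.7,0,-1.55,1],[0,0,0,7.7,4,-1.55,1],[0,0,0,7.7,7.8,-1.55,1],[0,0,0,7.7,7.8,-1.55,1],[0,0,0,6.2,7.8,-1.25,1],[0,0,0,6.2,7.8,-1.25,1]]]'

```text
clock: 15.42
eef_pos: [0.4521, 0.0204, 0.1606]
tool_rot: [180.0, 11.6, 171.7]
wrist_force: [-0.8, 0.1, 0.2]
width: 0.0003
grip_force: 0.0
```

Emit:
jog_arm --motion '[[[0,0,0,-0.3,0,0.06,1],[0,0,0,-0.6,0,0.12,1],[0,0,0,-0.6,0,0.12,1]]]'

```text
clock: 15.8
eef_pos: [0.4561, 0.0199, 0.16]
tool_rot: [180.0, 11.5, 171.8]
wrist_force: [-0.5, -0.2, -0.2]
width: 0.0006
grip_force: 0.0
```

```bash
python3 -c "
from h import *
st()"
```

```text
15.8 bank tcp [-47.9   0.3 160. ] F bank [-0.5 -0.3 -0.2]
```

Emit:
jog_arm --motion '[[[0,0,0,-0.3,0,0.06,1],[0,0,0,-0.6,0,0.12,1],[0,0,0,-0.6,0,0.12,1]]]'

```text
clock: 16.18
eef_pos: [0.4623, 0.0192, 0.1599]
tool_rot: [-180.0, 11.5, 171.8]
wrist_force: [-0.2, -0.9, 0.1]
width: 0.0001
grip_force: 0.0
```

Emit:
jog_arm --motion '[[[0,0,0,-0.2,0,0.04,1],[0,0,0,-0.3,0,0.06,1],[0,0,0,-0.3,0,0.06,1]]]'

```text
clock: 16.55
eef_pos: [0.4651, 0.0187, 0.1599]
tool_rot: [-180.0, 11.5, 171.8]
wrist_force: [-0.4, 0.5, -0.5]
width: 0.0003
grip_force: 0.0
```

Emit:
jog_arm --motion '[[[0,0,0,-0.2,0,0.04,1],[0,0,0,-0.3,0,0.06,1],[0,0,0,-0.3,0,0.06,1]]]'

```text
clock: 16.92
eef_pos: [0.4678, 0.0183, 0.1598]
tool_rot: [-180.0, 11.4, 171.8]
wrist_force: [-1.0, 0.0, -0.1]
width: 0.0006
grip_force: 0.5
```

Contact is at TCP x of about 0.4675. Feel whether it is free.

Emit:
jog_arm --motion '[[[0,0,0,-0.15,0,0.03,1],[0,0,0,-0.3,0,0.06,1],[0,0,0,-0.3,0,0.06,1]]]'

```text
clock: 17.3
eef_pos: [0.4702, 0.018, 0.1595]
tool_rot: [-180.0, 11.4, 171.8]
wrist_force: [-5.3, 1.8, 2.3]
width: 0.0006
grip_force: 2.5
```

Emit:
jog_arm --motion '[[[0,0,0,-0.15,0,0.03,1],[0,0,0,-0.3,0,0.06,1],[0,0,0,-0.3,0,0.06,1]]]'

```text
clock: 17.68
eef_pos: [0.4734, 0.0175, 0.1596]
tool_rot: [-180.0, 11.4, 171.8]
wrist_force: [-3.6, 1.1, 2.7]
width: 0.0003
grip_force: 2.2
```

Emit:
jog_arm --motion '[[[0,0,0,-0.15,0,0.03,1],[0,0,0,-0.3,0,0.06,1],[0,0,0,-0.3,0,0.06,1]]]'

```text
clock: 18.05
eef_pos: [0.4767, 0.017, 0.1597]
tool_rot: [-180.0, 11.4, 171.8]
wrist_force: [-4.5, 1.5, 2.3]
width: 0.0006
grip_force: 2.3
```

It is free: 9 mm of travel at a steady 4 N. About 34 mm remains, so 20 mm in one go is safe.

Emit:
jog_arm --motion '[[[0,0,0,-0.2,0,0.04,1],[0,0,0,-0.4,0,0.08,1],[0,0,0,-0.6,0,0.12,1],[0,0,0,-0.8,0,0.16,1],[0,0,0,-1.0,0,0.2,1],[0,0,0,-1.2,0,0.24,1],[0,0,0,-1.4,0,0.28,1],[0,0,0,-1.6,0,0.32,1],[0,0,0,-1.8,0,0.36,1],[0,0,0,-2.0,0,0.4,1],[0,0,0,-2.0,0,0.4,1]]]'

```text
clock: 19.42
eef_pos: [0.4976, 0.0141, 0.1601]
tool_rot: [180.0, 11.5, 171.8]
wrist_force: [-3.2, 2.1, 3.4]
width: 0.0003
grip_force: 2.0
```

Emit:
jog_arm --motion '[[[0,0,0,-0.2,0,0.04,1],[0,0,0,-0.4,0,0.08,1],[0,0,0,-0.6,0,0.12,1],[0,0,0,-0.6,0,0.12,1]]]'

```text
clock: 19.92
eef_pos: [0.5035, 0.0131, 0.1599]
tool_rot: [-180.0, 11.5, 171.8]
wrist_force: [-2.6, 0.2, 2.6]
width: 0.0005
grip_force: 2.0
```

Emit:
jog_arm --motion '[[[0,0,0,-0.15,0,0.03,1],[0,0,0,-0.3,0,0.06,1],[0,0,0,-0.3,0,0.06,1]]]'

```text
clock: 20.3
eef_pos: [0.5063, 0.0127, 0.1599]
tool_rot: [-180.0, 11.5, 171.8]
wrist_force: [-3.9, 1.4, 1.5]
width: 0.0002
grip_force: 2.1
```

Emit:
jog_arm --motion '[[[0,0,0,-0.15,0,0.03,1],[0,0,0,-0.3,0,0.06,1],[0,0,0,-0.3,0,0.06,1]]]'

```text
clock: 20.68
eef_pos: [0.5073, 0.0126, 0.1593]
tool_rot: [-180.0, 11.2, 171.8]
wrist_force: [-12.9, 3.4, 8.2]
width: 0.0005
grip_force: 7.5
```

Emit:
jog_arm --motion '[[[0,0,0,-0.06,0,0.01,1],[0,0,0,-0.06,0,0.01,1],[0,0,0,-0.06,0,0.01,1]]]'

```text
clock: 21.05
eef_pos: [0.5074, 0.0126, 0.1592]
tool_rot: [-180.0, 11.2, 171.8]
wrist_force: [-14.1, 3.5, 10.0]
width: 0.0003
grip_force: 8.6
```

Rigid stop reached at about 17 N total. Back off and check.

Emit:
jog_arm --motion '[[[0,0,0,2,0,-0.4,1],[0,0,0,5,0,-1,1],[0,0,0,9,0,-1.8,1],[0,0,0,10,0,-6,1],[0,0,0,10,0,-6,1]]]'

```text
clock: 21.68
eef_pos: [0.4027, 0.0288, 0.2015]
tool_rot: [179.7, 11.8, 171.8]
wrist_force: [0.6, 0.7, -0.2]
width: 0.0003
grip_force: 0.0
```

```bash
python3 - <<'E'
from h import *
from scipy.optimize import least_squares
st()
P=[]
for c in ["scene","side"]:
    im=ctrl.get_image(c);P.append(pts(im,np.ones((400,640),bool)))
cv2.imwrite('pics/s3.png',cv2.resize(im['pixels'][80:320,200:440],None,fx=2.4,fy=2.4))
P=np.vstack(P);L=B.inv().apply(P-O)
for y in(-.078,.001,.079):
    s=L[(abs(L[:,1]-y)<.02)&(L[:,2]>.145)&(L[:,2]<.2)&(L[:,0]>-.045)&(L[:,0]<.06)]
    r=least_squares(lambda p:np.linalg.norm(s-p,axis=1)-.014,s.mean(0)+[0,.005,-.005],loss="soft_l1",f_scale=.002)
    print(len(s),r.x.round(4))
E
```

```text
21.675 bank tcp [-102.1    1.5  201.5] F bank [ 0.5  0.8 -0.2]
369 [ 0.0261 -0.0785  0.1708]
404 [0.0284 0.0014 0.1746]
271 [0.04   0.0814 0.1661]
```

View pics/s3.png

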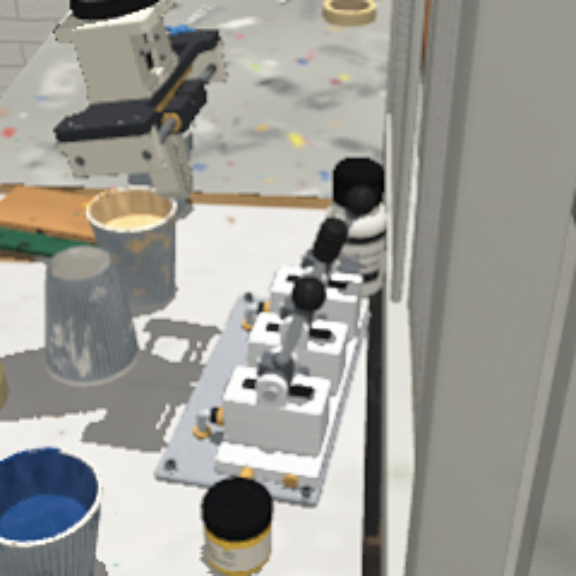

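The picture shows all three levers leaning ahead: b-knob (308,294), supply grip (330,241), a-knob (358,198). The jar and bottle have not moved, and the gripper is clear. The supply grip moved about 45 mm, a full throw.

```bash
python3 -c "
from plant import ctrl
print(ctrl.close_job())"
```

```text
the job is handed in; nothing more can be done
None
```

Job handed in at about 22 s: both stirrer levers and then the supply lever were pushed until rigid against their stops (17 N at most in my readings), the supply grip measured about 45 mm of travel, and the jar and bottle still stand where they were; no verdict came back.

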